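# Register a key blank and snap the clip cover over it

### The arm

A 6-joint arm with a two-finger parallel gripper is mounted at the origin on the work surface. World frame = base frame: x ahead of the robot, y to its left, z up, the work surface at z = 0. Lengths are in m, angles in rad, forces in N, time in s.
With the tool pointing down it reaches from about 0.35 to 0.875 m from the base axis. Payload 4.2 kg.
Tool frame: the origin (TCP) lies midway between the tips of the shut fingers; the grasp point (between the pads) lies 19 mm behind it (robot.grip_point_offset is the distance from the TCP to the grasp point, in m); z points along the fingers, y is the line along which they close (so a half turn about z gives the same grasp; the last joint's range is limited). The gripper opens to 85 mm and grips with 20 to 120 N. Pads are 22 mm wide; open, the fingers measure 114 mm over their backs; the gripper's body (76 mm by 85 mm) begins 54 mm behind the grasp point. The pads swing forward as they close: fully open they stand 13 mm farther back than shut.
Start: joints at [-0.844, 0.385, 0.008, 0, -1.194, -0.259], TCP at [0.282, -0.558, 0.231] pointing down, gripper open.
Joint ranges: [-3.14, 3.14], [-1.21, 2.06], [-1.07, 1.41], [-3.16, 2.05], [-2.99, -0.16], [-3.1, 3.1]. Speed limits (rad/s): [2.79, 2.79, 3.14, 3.14, 3.14, 3.14].

### API

Orientations are given as a 3x3 rotation matrix whose columns are the frame's x, y, z axes.
In Python, from cell import telemetry, read_camera, calibration, robot gives the robot as it stands. The module is installed in compiled form; this text tells all that it offers.
- The arm moves only by the tool apply_moves, never from a script. Its argument "targets" is a list that holds one entry, the list of rows, each a list of 4 numbers: the shift along the tool's x, y, z in m, then the turn about the tool's z in degrees. A call has 1 to 12 rows; each row shifts and turns the commanded pose from where the row before left it, along the tool's axes as they then stand; what a row does not reach is not made up. A row lasts 1/8 s, in which the tool goes at most 62.5 mm and 10.7 degrees, less where a joint would pass 70% of its speed; a pose out of reach is approached as far as the arm can. A call with a gripper value outside its range is refused whole. "gripper" is the opening in per cent of the stroke, from 0 (shut) to 100 (fully open), set as the call begins (left out, the last holds). The fingers move at their own pace and stop on an object; "force" is the grip in N (left out, the last holds). Time passes only in rows, so rows that do not move let the fingers close. It gives the time, the measured TCP pose, the force, the opening and the grip force at its end, in the units of the state.
- telemetry.sense(): the state, without advancing time (a new reading comes with each control period).
- read_camera(name): name is "scene" or "side" or "wrist"; returns (picture, depth): 384x512x3 uint8, red, green, blue; 384x512 float32, m along the optical axis (not along the pixel's ray), 0 where there is no reading.
- calibration(name): a dict with "mtx" (3x3 intrinsics, pixels), "R" (3x3) and "t" (3): a world point X has camera coordinates R X + t. Camera axes: x right, y down, z forward; pixel columns grow to the right and rows downward; lengths in m; the calibration is good to about 2 mm. A picture is of the moment at which its call begins: read the wrist's pose just before it. calibration takes no time and is no camera call; for the wrist camera it gives the pose at the moment of the call.
- robot.hand_in(): hands the job in; it is judged then, once.
The state is a dict: "t": time; "q": joint angles; "qd": joint speeds; "effort": joint torques, N m; "position": TCP position; "ee_rot": TCP orientation; "ft_force": force on the tool from outside, world axes, zero at the start; "moment": the same for the moment, N m; "finger_gap": finger opening in m; "gripper_force": force on a finger pad.
Only numpy, scipy, OpenCV 4.12 (cv2) and the standard library are available. Lean on these libraries where they do the work, as an engineer would, in place of code of your own. Each camera call takes 0.05 s, during which the arm holds its last target. There are 200 camera calls.

### The job

Slide the key blank on the holding fixture until it lies square against both the side rail and the tip stop. Then fetch the clip cover, set it over the blade onto the fixture's two seat blocks with one leg outside each block, and press it down until it snaps and is fully home. Keep pressing firmly: the program finishes while the robot is still pressing the cover down, the blank still against its stops; leave the padlock, tin and screwdriver alone.

Things in the scene. Friction and masses are not known exactly. Their poses are not given: they have to be found in the camera images.
- jig: holding fixture, fixed to the bench: grey plate 150 (x) x 160 (y) x 20 mm high, carrying rail, stop, seat blocks and two dark plunger housings (32 x 20 mm, 20 mm high above the plate, at x = +25, y = +-67 mm). Origin at the centre of the plate's underside, z up
- rail_face (a point): middle of the working face of the side rail, a steel bar 78 mm long along the fixture's x, 12 mm thick, 14 mm high above the plate; the face looks to the fixture's -y and is at y = +15 mm there; axes as the fixture
- stop_face (a point): middle of the working face of the tip stop, a steel block 30 mm wide, 13 mm high above the plate; the face looks to the fixture's -x and is at x = +55 mm there; the blade's tip comes against it; axes as the fixture
- roller (a point): axis of the +y one of two spring-loaded, free-turning snap rollers (the other mirrored at -y), radius 5 mm, 22 mm long along x, at (25, +-47.5, 32.5) mm in the fixture's frame; each gives way outward (up to 6 mm) against 4 to 8 N and springs back
- seat: the two steel seat blocks on the fixture's plate, each 24 (x) x 8 (y) x 23 mm high, at y = +-31 mm from the origin; origin midway between them at the plate's top face, 25 mm along the fixture's +x from its centre; same axes as the fixture. The blade lies in the 54 mm gap between them, the cover's flange rests on their tops
- blank_home (a point): point on the fixture's plate where the blank's origin lies when the blank is fully against rail and stop, with the axes of the two parallel; frame: the fixture's axes; it is at (-23, 0, 20) mm in the fixture's frame
- cover_home (a point): point on the fixture where the cover's origin lies when the cover is snapped fully home (1 mm above the plate's top); frame: the fixture's axes; it is at (25, 0, 21) mm in the fixture's frame. Either way round in yaw is right
- blank: loose key blank, about 60 g: black bow 36 (x) x 30 (y) x 16 mm high; steel blade 10 mm wide, 4 mm thick (4 to 8 mm above the underside) along +x, tip 78 mm from the origin. Origin: centre of the bow's underside. Starts on the fixture's plate, bow beside the rail, blade between the seat blocks, 14 to 30 mm short of the stop, 5 to 12 mm off the rail, a few degrees askew; slides easily
- cover: loose clip cover, about 90 g, standing on its two legs on the bench: aluminium flange 44 (x) x 96 (y) mm, underside 22 and top 27 mm above the feet, with a black grip block on top, and under it a black pad 16 mm wide in y, down to 10 mm above the feet. Origin midway between the feet, z up. On its seat the flange is solid
- cover_grip (a point): centre of the cover's grip block, 32 (x) x 16 (y) mm, 27 to 52 mm above the feet (this point 39.5 mm above the cover's origin), to be pinched along y; axes as the cover
- cover_leg (a point): foot of the cover's +y leg, 40 mm from the origin (the other at -40). Legs: 24 mm wide in x, 4 mm thick, inner faces 76 mm apart, a pointed ridge standing 3 mm out of each outer face 6 mm above the foot. Ridges meet the rollers about 10 mm above home; resistance rises to about 10 N (under 15), drops suddenly about 5 mm above home
- padlock: bystander: brass padlock standing upright, 24 x 46 x 71 mm high; origin at the centre of its underside
- tin: bystander: upright tin, 52 mm diameter, 75 mm high; origin at the centre of its underside
- screwdriver: bystander: screwdriver lying on the bench beyond the fixture, about 200 mm long along its x; origin under its middle
Things that resemble listed ones, but are neither listed nor needed, are in the scene too. What is meant by the blank is not green, and is the larger of those in its own colour.

How it is judged:
By the outcome, as a careful person would: the job done as asked, in the order asked, and still so for the second after the job is handed in, while the arm keeps its last pose, push and grip.
It also fails if it takes over 56 s, if anything falls off the work surface, if the arm or the gripper's body presses on something with over 40 N, if the wrist force passes 120 N, or if a joint passes its speed limit or range.

## Working session

There is one attempt and no reset: what is moved stays moved. The work goes in short steps, Python scripts to look and compute and a tool call to move; the robot and the scene stay as the last step left them, time stands still between calls to the robot, and variables do not carry over. Pictures are saved under pics/ and viewed, at most 10 in all, crops included, and the job is handed in when it is done.

Besides the shell and the picture viewer there is one more tool, called by a JSON object that holds its "api" and its "payload". apply_moves: Moves the arm, as the interface text tells. Its arguments: {"type":"object","properties":{"targets":{"type":"array"},"gripper":{"type":"number"},"force":{"type":"number"}},"required":["targets"]}

```bash
mkdir -p pics; cat > h.py <<'E'
import numpy as np, cv2
from cell import telemetry, read_camera, calibration, robot
def snap(n,f):
    c=calibration(n); p,d=read_camera(n); cv2.imwrite(f'pics/{f}.png',p[:,:,::-1]); np.savez(f'{f}.npz',p=p,d=d,m=c['mtx'],R=c['R'],t=c['t'])
def pts(f):
    z=np.load(f+'.npz'); d=z['d']; v,u=np.mgrid[:d.shape[0],:d.shape[1]]
    m=z['m']; P=np.stack([(u-m[0,2])/m[0,0]*d,(v-m[1,2])/m[1,1]*d,d],-1)
    W=(P-z['t'])@z['R']; W[d==0]=np.nan; return W,z['p']
def proj(f,X):
    z=np.load(f+'.npz'); c=np.asarray(X)@z['R'].T+z['t']; q=c@z['m'].T; return q[...,:2]/q[...,2:]
E
python3 - <<'E'
from h import *
s=telemetry.sense(); print(s['t'],s['position'],s['ee_rot'].round(3) if hasattr(s['ee_rot'],'round') else s['ee_rot'],s['finger_gap'])
snap('scene','s1'); snap('side','d1')
a=cv2.imread('pics/s1.png');b=cv2.imread('pics/d1.png')
for n in('s1','d1'):
    z=np.load(n+'.npz'); print(n,-z['R'].T@z['t'],z['R'].round(2).tolist())
cv2.imwrite('pics/v1.png',cv2.resize(a,(768,576)));cv2.imwrite('pics/v2.png',cv2.resize(b,(768,576)))
E
```

```text
0.0 [ 0.28157254 -0.55731225  0.23019064] [[-0.893 -0.451 -0.001]
 [-0.451  0.893  0.002]
 [ 0.     0.002 -1.   ]] 0.08525729480971844
s1 [ 1.00989808 -0.24441221  0.86386405] [[0.52, 0.86, 0.01], [0.73, -0.44, -0.53], [-0.45, 0.28, -0.85]]
d1 [ 0.55459739 -0.71717418  0.5154084 ] [[1.0, -0.05, -0.01], [-0.03, -0.52, -0.85], [0.03, 0.85, -0.52]]
```

View pics/v1.png

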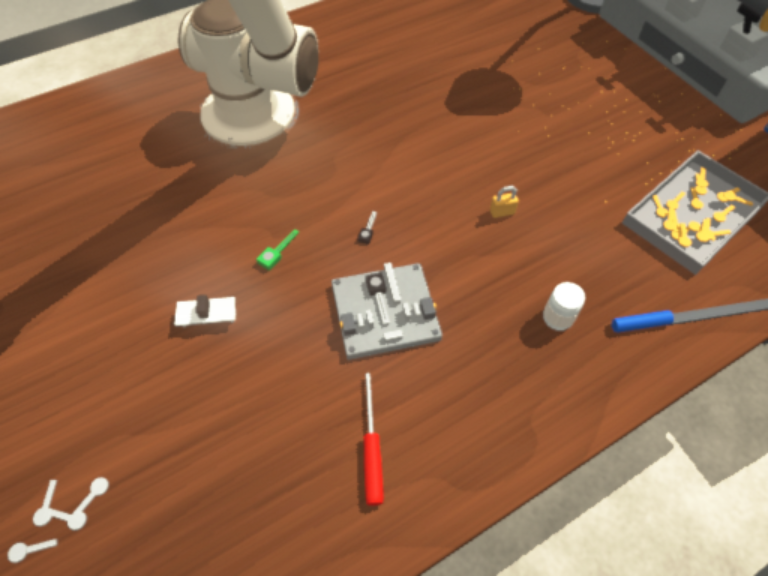

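View pics/v2.png

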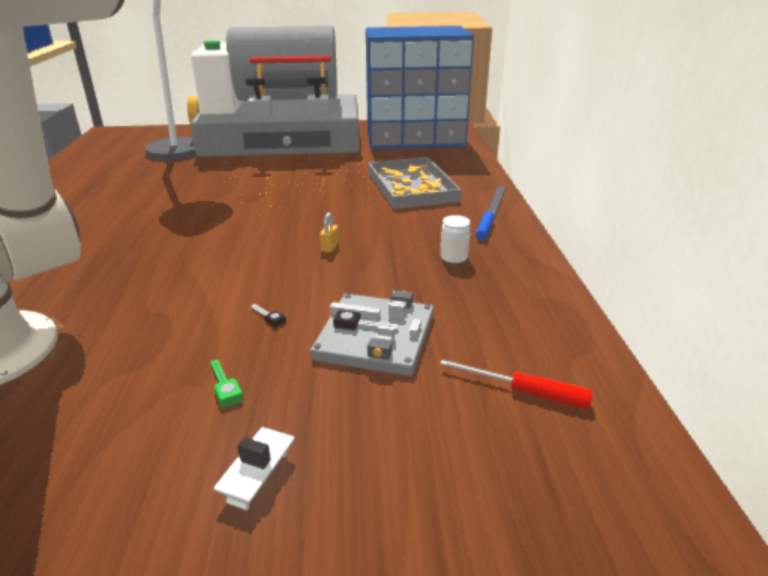

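The fixture is at (386,310) in the scene view and the cover at (205,312). There are three key-like things: green (270,255), small black on the bench (366,232), and black on the fixture (376,283). The one on the fixture is the larger black one, so it is the blank. I'll measure it and confirm in an enlarged crop.

```bash
python3 - <<'E'
from h import *
def rect(P):
    r=cv2.minAreaRect((P[:,:2]*1000).astype(np.float32)); return np.round(r[0],1),np.round(r[1],1),round(r[2],1)
for n,fp,cp in(('s1',(386,310),(220,312)),('d1',(400,355),(240,480))):
    W,p=pts(n)
    for name,c,zl,zh,R in(('jig',fp,.015,.025,.13),('cover',cp,.022,.032,.08),('covergrip',cp,.046,.06,.08)):
        c0=W[int(c[1]/1.5),int(c[0]/1.5)]
        m=(np.abs(W[...,2]-(zl+zh)/2)<(zh-zl)/2)&(np.linalg.norm(W[...,:2]-c0[:2],axis=-1)<R)
        k,l,st,_=cv2.connectedComponentsWithStats(m.astype(np.uint8)); b=1+st[1:,4].argmax()
        P=W[l==b]; print(n,name,len(P),rect(P),np.median(P[:,2]).round(4), P.mean(0).round(4))
a=cv2.imread('pics/s1.png')[165:245,210:305];b=cv2.imread('pics/d1.png')[185:255,200:295]
cv2.imwrite('pics/v3.png',np.vstack([cv2.resize(a,(475,400),interpolation=3)[:300+0] if 0 else cv2.resize(a,(380,320),interpolation=3),cv2.resize(b,(380,280),interpolation=3)]))
E
```

```text
s1 jig 2401 (array([582. ,   1.3]), array([160.5, 151.9]), 71.9) 0.0209 [ 0.5876 -0.0027  0.0208]
s1 cover 510 (array([ 437.7, -262.1]), array([95.7, 45.6]), 64.5) 0.0277 [ 0.4404 -0.2618  0.0277]
s1 covergrip 87 (array([ 437.7, -261.8]), array([16.1, 32.9]), 67.9) 0.0521 [ 0.44   -0.2619  0.0518]
d1 jig 1666 (array([580.1,  -5.8]), array([151.7, 149.6]), 71.8) 0.0196 [ 0.5827 -0.0294  0.0196]
d1 cover 1010 (array([ 438.3, -263.2]), array([98.2, 45.1]), 64.8) 0.0265 [ 0.4374 -0.2717  0.0265]
d1 covergrip 180 (array([ 437.9, -263.8]), array([17.1, 32.4]), 65.6) 0.0511 [ 0.4387 -0.2653  0.0508]
```

View pics/v3.png

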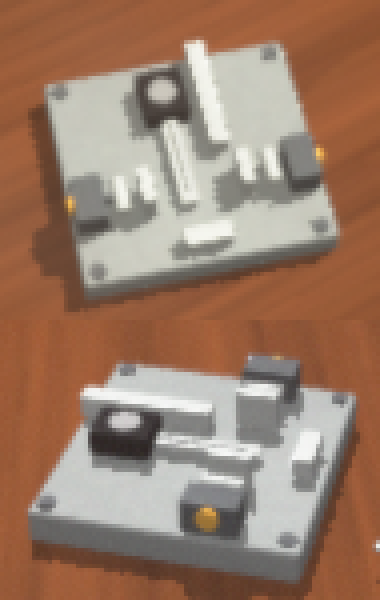

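The crop confirms it: the black bow with the steel blade lies on the fixture, its bow beside the rail and its tip short of the stop, so that is the blank. I'll move over it now.

```bash
cat >> h.py <<'E'
def plan(tgt,yaw_y,n):
    s=telemetry.sense(); R=np.array(s['ee_rot']); p=np.array(s['position'])
    cur=np.degrees(np.arctan2(R[1,1],R[0,1])); turn=-((yaw_y-cur+90)%180-90)
    d=(np.array(tgt)-p)/n; t=turn/n; rows=[]
    for i in range(n):
        a=np.radians(cur-t*i); y=np.array([np.cos(a),np.sin(a),0]); x=np.array([-y[1],y[0],0])
        rows.append([round(float(d@x),4),round(float(d@y),4),round(float(-d[2]),4),round(float(t),2)])
    print('t',s['t'],'turn',turn,'\n',rows)
E
python3 - <<'E'
from h import *
plan([.53,-.03,.24],71.9,12)
E
```

```text
t 0.1 turn 44.8933066129712 
 [[-0.0383, 0.0299, -0.0008, 3.74], [-0.0363, 0.0323, -0.0008, 3.74], [-0.0341, 0.0346, -0.0008, 3.74], [-0.0317, 0.0368, -0.0008, 3.74], [-0.0293, 0.0388, -0.0008, 3.74], [-0.0267, 0.0406, -0.0008, 3.74], [-0.024, 0.0423, -0.0008, 3.74], [-0.0212, 0.0437, -0.0008, 3.74], [-0.0183, 0.045, -0.0008, 3.74], [-0.0153, 0.0461, -0.0008, 3.74], [-0.0122, 0.047, -0.0008, 3.74], [-0.0092, 0.0477, -0.0008, 3.74]]
```

{"api": "apply_moves", "payload": {"targets": [[[-0.0383, 0.03, -0.001, 3.74], [-0.0363, 0.0323, -0.001, 3.74], [-0.0341, 0.0346, -0.001, 3.74], [-0.0317, 0.0368, -0.001, 3.74], [-0.0293, 0.0388, -0.001, 3.74], [-0.0267, 0.0406, -0.001, 3.74], [-0.024, 0.0423, -0.001, 3.74], [-0.0212, 0.0437, -0.001, 3.74], [-0.0183, 0.045, -0.001, 3.74], [-0.0153, 0.0461, -0.001, 3.74], [-0.0122, 0.047, -0.001, 3.74], [-0.0092, 0.0477, -0.001, 3.74]]], "gripper": 0, "force": 40}}

```text
t: 1.6
position: [0.5304, -0.0287, 0.2431]
ee_rot: [[-0.95, 0.312, -0.001], [0.312, 0.95, -0.0], [0.001, -0.0, -1.0]]
ft_force: [0.4, 0.4, -0.6]
finger_gap: -0.0002
gripper_force: 0.0
```

```bash
python3 - <<'E'
from h import *
s=telemetry.sense();print(s['t'],s['position'],s['ee_rot'],s['ft_force'],s['finger_gap'])
snap('wrist','w1'); a=cv2.imread('pics/w1.png'); cv2.imwrite('pics/v4.png',cv2.resize(a,(768,576)))
E
```

```text
1.6 [ 0.53043985 -0.02872809  0.24306625] [[-9.50020247e-01  3.12187682e-01 -6.17437033e-04]
 [ 3.12187748e-01  9.50020426e-01 -1.11045885e-05]
 [ 5.83111078e-04 -2.03305861e-04 -9.99999809e-01]] [ 0.41219735  0.35138454 -0.62110461] -0.00018671832106678177
```

View pics/v4.png

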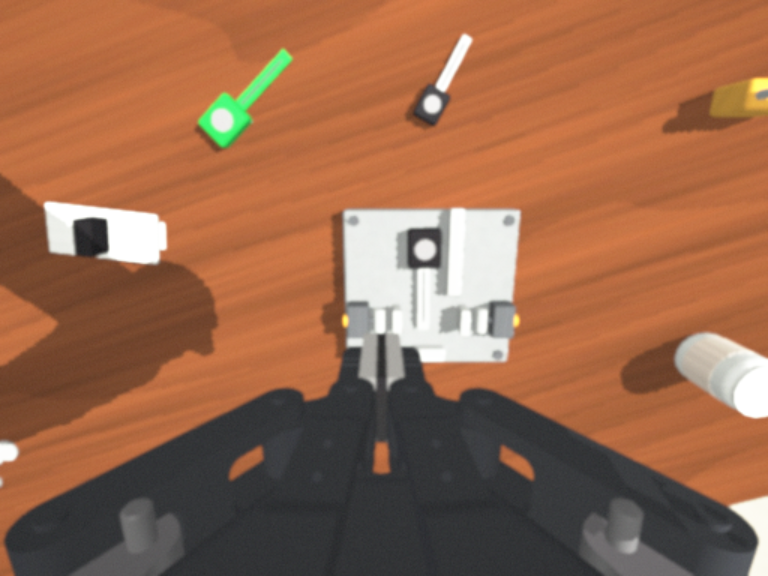

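The wrist view shows the plate square in the image, corners (343,210), (519,210) and (507,361), the bow at (424,249), the rail at (456,250) and the cover at (103,233). I'll measure these with depth.

```bash
python3 - <<'E'
from h import *
W,p=pts('w1'); Z=W[...,2]; g=p.astype(int)
v,u=np.mgrid[:384,:512]
def rect(m,name):
    k,l,st,_=cv2.connectedComponentsWithStats(m.astype(np.uint8)); b=1+st[1:,4].argmax()
    P=W[l==b]; r=cv2.minAreaRect((P[:,:2]*1000).astype(np.float32)); print(name,len(P),np.round(r[0],1),np.round(r[1],1),round(r[2],2),'z',np.median(P[:,2]).round(4)); return P,r
box=lambda a,b,c,d:(u>a/1.5)&(u<c/1.5)&(v>b/1.5)&(v<d/1.5)
P,r=rect(box(300,190,540,380)&(abs(Z-.0205)<.005),'plate')
print(cv2.boxPoints(r).round(1).tolist())
# edge fits in world: top row edge & left edge from plate mask
rect(box(403,220,444,275)&(abs(Z-.036)<.006),'bow')
rect(box(444,200,475,300)&(abs(Z-.034)<.005),'rail')
rect(box(405,265,436,335)&(abs(Z-.028)<.0035),'blade')
rect(box(30,190,180,275)&(abs(Z-.027)<.004),'flange')
rect(box(60,190,130,275)&(Z>.045)&(Z<.06),'grip')
rect(box(370,305,403,340)&(abs(Z-.043)<.006),'seats-left(roller+block)')
rect(box(453,305,490,340)&(abs(Z-.043)<.006),'seats-right')
E
```

```text
plate 7658 [581.4   0.7] [160.3 149.4] 71.66 z 0.0197
[[485.20001220703125, -51.900001525878906], [627.0999755859375, -98.9000015258789], [677.5, 53.29999923706055], [535.7000122070312, 100.30000305175781]]
bow 609 [540.7   6.3] [29.5 36.3] 74.08 z 0.0356
rail 534 [553.4  32. ] [12.6 76.2] 71.62 z 0.0335
blade 306 [587.6  -7.6] [10.  57.8] 73.07 z 0.0278
flange 1791 [ 439.7 -262.5] [97.  44.3] 65.13 z 0.0268
grip 401 [ 439.6 -262.2] [17.8 32.1] 65.45 z 0.0514
seats-left(roller+block) 92 [596.  -37.1] [ 6.9 23. ] 72.25 z 0.0424
seats-right 112 [616.   22.1] [ 8.2 22.9] 71.6 z 0.0425
```

```bash
cat >> h.py <<'E'
YAW=71.7; O=np.array([.5816,.001,0]); _a=np.radians(YAW-90)
J=np.array([[np.cos(_a),-np.sin(_a),0],[np.sin(_a),np.cos(_a),0],[0,0,1]])
def jw(x,y,z): return O+J@(np.array([x,y,z])/1000)
def wj(P): return (np.asarray(P)-O)@J*1000
E
python3 - <<'E'
from h import *
plan(jw(-42,-50,80),YAW,5)
E
```

```text
t 1.65 turn 0.2235204926271308 
 [[0.0009, -0.002, 0.0326, 0.04], [0.0009, -0.002, 0.0326, 0.04], [0.0009, -0.002, 0.0326, 0.04], [0.0008, -0.002, 0.0326, 0.04], [0.0008, -0.002, 0.0326, 0.04]]
```

{"api": "apply_moves", "payload": {"targets": [[[0.0009, -0.002, 0.0326, 0.04], [0.0009, -0.002, 0.0326, 0.04], [0.0009, -0.002, 0.0326, 0.04], [0.0009, -0.002, 0.0326, 0.04], [0.0009, -0.002, 0.0326, 0.04], [0, 0, 0.025, 0], [0, 0, 0.019, 0], [0, 0, 0.01, 0], [0, 0, 0, 0], [0, 0.004, 0, 0], [0, 0.004, 0, 0], [0, 0.002, 0, 0]]]}}

```text
t: 3.15
position: [0.5265, -0.0284, 0.0269]
ee_rot: [[-0.95, 0.313, 0.001], [0.313, 0.95, 0.0], [-0.001, 0.001, -1.0]]
ft_force: [0.1, -0.4, 0.5]
finger_gap: -0.0001
gripper_force: 0.0
```

```bash
python3 - <<'E'
from h import *
s=telemetry.sense();print(s['t'],wj(s['position']),s['ft_force'])
E
```

```text
3.15 [-43.07084966 -45.24658078  26.90616123] [ 0.08850884 -0.40687984  0.50738805]
```

{"api": "apply_moves", "payload": {"targets": [[[0, 0.0015, 0, 0], [0, 0.0015, 0, 0], [0, 0.0015, 0, 0], [0, 0.0015, 0, 0], [0, 0.001, 0, 0], [0, 0.001, 0, 0], [0, 0.001, 0, 0], [0, 0.001, 0, 0], [0, 0.0005, 0, 0], [0, 0, 0, 0]]]}}

```text
t: 4.4
position: [0.5293, -0.0189, 0.0263]
ee_rot: [[-0.95, 0.314, 0.0], [0.314, 0.95, 0.0], [-0.0, 0.0, -1.0]]
ft_force: [-0.8, -0.0, -0.3]
finger_gap: -0.0001
gripper_force: 0.0
```

```bash
python3 - <<'E'
from h import *
s=telemetry.sense();print(s['t'],wj(s['position']),np.array(s['ft_force'])@J)
snap('wrist','w2'); a=cv2.imread('pics/w2.png'); cv2.imwrite('pics/v5.png',cv2.resize(a[:,:],(768,576)))
E
```

```text
4.4 [-43.39456336 -35.29526783  26.32723968] [-0.74006729 -0.28642448 -0.28946107]
```

View pics/v5.png

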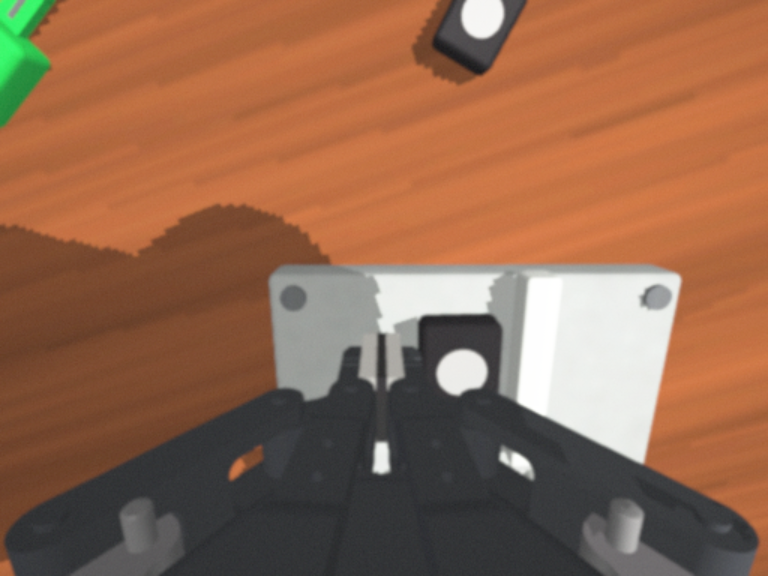

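The bow (418–501, y 315–400) is now touched by the finger and still a few mm from the rail's face (about 518). I'll keep pushing.

{"api": "apply_moves", "payload": {"targets": [[[0, 0.001, 0, 0], [0, 0.001, 0, 0], [0, 0.001, 0, 0], [0, 0.001, 0, 0], [0, 0.001, 0, 0], [0, 0.0005, 0, 0], [0, 0.0005, 0, 0], [0, 0, 0, 0]]]}}

```text
t: 5.45
position: [0.5312, -0.0132, 0.0263]
ee_rot: [[-0.95, 0.314, 0.0], [0.314, 0.95, 0.0], [-0.0, 0.0, -1.0]]
ft_force: [0.0, -0.4, -0.8]
finger_gap: 0.0002
gripper_force: 0.1
```

```bash
cat > st.py <<'E'
from h import *
s=telemetry.sense();print(s['t'],wj(s['position']).round(1),(np.array(s['ft_force'])@J).round(2),s['finger_gap'],s['gripper_force'])
E
python3 st.py
```

```text
5.45 [-43.4 -29.3  26.3] [ 0.15 -0.34 -0.8 ] 0.00020260369011007264 0.06801364273997024
```

{"api": "apply_moves", "payload": {"targets": [[[0, 0.0007, 0, 0], [0, 0.0007, 0, 0], [0, 0.0006, 0, 0], [0, 0, 0, 0]]]}}

```text
t: 5.95
position: [0.5318, -0.0113, 0.0263]
ee_rot: [[-0.95, 0.314, -0.0], [0.314, 0.95, -0.0], [-0.0, -0.0, -1.0]]
ft_force: [0.2, -0.8, 0.5]
finger_gap: -0.0
gripper_force: 0.2
```

```bash
python3 st.py
```

```text
5.95 [-43.4 -27.3  26.3] [ 0.47 -0.67  0.52] -4.734375057977626e-05 0.2431590494234115
```

{"api": "apply_moves", "payload": {"targets": [[[0, 0.0007, 0, 0], [0, 0.0007, 0, 0], [0, 0.0006, 0, 0], [0, 0, 0, 0]]]}}

```text
t: 6.45
position: [0.5321, -0.0107, 0.0264]
ee_rot: [[-0.949, 0.314, -0.001], [0.314, 0.949, -0.001], [0.001, -0.002, -1.0]]
ft_force: [0.4, -8.2, 1.2]
finger_gap: 0.0001
gripper_force: 3.3
```

```bash
python3 st.py; python3 - <<'E'
from h import *
snap('scene','s2');snap('wrist','w3'); a=cv2.imread('pics/s2.png')[165:245,210:305];b=cv2.imread('pics/w3.png')[150:290,160:480]
cv2.imwrite('pics/v6.png',np.vstack([cv2.resize(a,(640,300),interpolation=3)*0+cv2.resize(a,(640,300),interpolation=3),cv2.resize(b,(640,280),interpolation=3)]))
E
```

```text
6.45 [-43.3 -26.6  26.4] [ 2.96 -7.61  1.21] 0.00010201439709238246 3.337555155158043
```

View pics/v6.png

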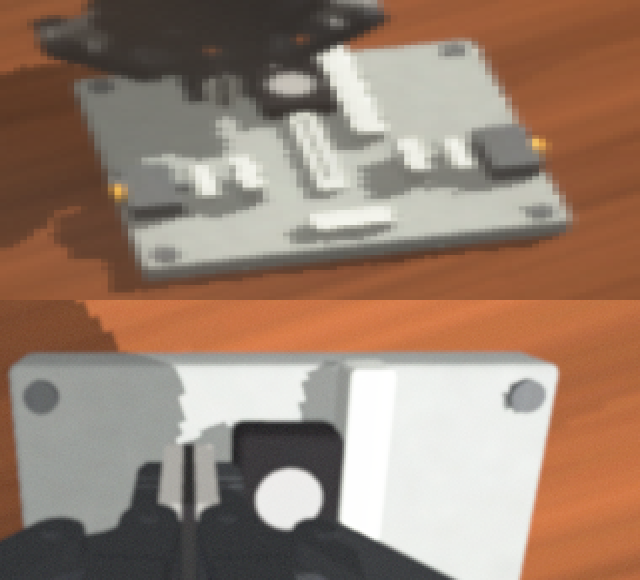

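The bow is pressed against the rail: 7.6 N reaction, no gap in the wrist crop, with the bow's right edge (340) at the rail's foot. Next I'll go round behind the bow.

{"api": "apply_moves", "payload": {"targets": [[[0, -0.006, 0, 0], [0, -0.008, 0, 0], [0.012, -0.0, 0, 0], [0.016, 0, 0, 0], [0.012, 0.003, 0, 0], [0, 0.014, 0, 0], [0, 0.014, 0, 0], [0, 0.008, 0, 0], [0, 0, 0, 0], [-0.003, 0, 0, 0], [-0.003, 0, 0, 0], [-0.002, 0, 0, 0]]]}}

```text
t: 8.05
position: [0.5101, 0.024, 0.0263]
ee_rot: [[-0.949, 0.314, 0.0], [0.314, 0.949, 0.0], [-0.0, 0.0, -1.0]]
ft_force: [0.4, 0.4, -0.5]
finger_gap: -0.0002
gripper_force: 0.0
```

```bash
python3 st.py
```

```text
8.05 [-75.1  -0.6  26.3] [ 0.26  0.55 -0.49] -0.00022095737417342356 0.0
```

{"api": "apply_moves", "payload": {"targets": [[[-0.002, 0, 0, 0], [-0.002, 0, 0, 0], [-0.002, 0, 0, 0], [-0.002, 0, 0, 0], [-0.002, 0, 0, 0], [-0.002, 0, 0, 0], [-0.002, 0, 0, 0], [-0.002, 0, 0, 0], [-0.001, 0, 0, 0], [-0.001, 0, 0, 0], [-0.001, 0, 0, 0], [0, 0, 0, 0]]]}}

```text
t: 9.55
position: [0.5281, 0.0184, 0.0263]
ee_rot: [[-0.95, 0.314, 0.0], [0.314, 0.95, 0.0], [-0.0, 0.0, -1.0]]
ft_force: [0.2, 0.6, 0.0]
finger_gap: -0.0
gripper_force: 0.0
```

```bash
python3 st.py
```

```text
9.55 [-56.3  -0.3  26.3] [-0.04  0.59  0.04] -8.508916643901122e-06 0.0372004508972168
```

{"api": "apply_moves", "payload": {"targets": [[[-0.001, 0, 0, 0], [-0.001, 0, 0, 0], [-0.001, 0, 0, 0], [-0.0007, 0, 0, 0], [-0.0007, 0, 0, 0], [0, 0, 0, 0]]]}}

```text
t: 10.3
position: [0.5322, 0.017, 0.0263]
ee_rot: [[-0.95, 0.314, 0.0], [0.314, 0.95, 0.0], [-0.0, 0.0, -1.0]]
ft_force: [-0.2, 0.3, 0.4]
finger_gap: 0.0
gripper_force: 0.1
```

```bash
python3 st.py
```

```text
10.3 [-51.9  -0.3  26.3] [-0.28  0.2   0.39] 7.806123599745178e-06 0.05752465396653861
```

{"api": "apply_moves", "payload": {"targets": [[[-0.0008, 0, 0, 0], [-0.0008, 0, 0, 0], [-0.0007, 0, 0, 0], [0, 0, 0, 0]]]}}

```text
t: 10.8
position: [0.5331, 0.0163, 0.0262]
ee_rot: [[-0.949, 0.314, -0.003], [0.314, 0.949, -0.0], [0.002, -0.001, -1.0]]
ft_force: [-3.5, 2.5, 4.2]
finger_gap: -0.0001
gripper_force: 2.4
```

```bash
python3 st.py
```

```text
10.8 [-50.9  -0.7  26.2] [-4.08  1.32  4.16] -0.00013065787476816947 2.401258672525728
```

{"api": "apply_moves", "payload": {"targets": [[[-0.0006, 0, 0, 0], [0, 0, 0, 0], [0.006, 0, 0, 0], [0.008, -0.004, 0, 0], [0, -0.018, 0, 0], [-0.006, -0.018, 0, 0], [-0.016, -0.001, 0, 0], [-0.014, 0, 0, 0], [-0.006, 0.0, 0, 0], [0, 0, 0, 0]]]}}

```text
t: 12.05
position: [0.5488, -0.0319, 0.0261]
ee_rot: [[-0.949, 0.314, -0.0], [0.314, 0.949, 0.0], [0.0, -0.0, -1.0]]
ft_force: [0.3, 1.1, -1.2]
finger_gap: -0.0001
gripper_force: 0.0
```

```bash
python3 st.py
```

```text
12.05 [-20.8 -41.6  26.1] [-0.09  1.13 -1.21] -0.00010479421081348502 0.0
```

{"api": "apply_moves", "payload": {"targets": [[[0.001, 0.003, 0, 0], [0.001, 0.003, 0, 0], [0, 0.003, 0, 0], [0, 0.002, 0, 0], [0, 0.001, 0, 0], [0, 0.001, 0, 0], [0, 0.001, 0, 0], [0, 0.001, 0, 0], [0, 0.0008, 0, 0], [0, 0, 0, 0]]]}}

```text
t: 13.3
position: [0.5512, -0.017, 0.0263]
ee_rot: [[-0.949, 0.314, -0.001], [0.314, 0.949, -0.001], [0.001, -0.001, -1.0]]
ft_force: [0.1, -5.9, 0.8]
finger_gap: -0.0003
gripper_force: 2.4
```

```bash
python3 st.py
```

```text
13.3 [-23.3 -26.6  26.3] [ 1.91 -5.53  0.76] -0.0002915996233208458 2.385721206665039
```

{"api": "apply_moves", "payload": {"targets": [[[0, -0.004, 0, 0], [0, -0.006, -0.002, 0], [0, -0.002, -0.02, 0], [-0.005, 0, -0.05, 0], [-0.005, 0, -0.06, 0], [-0.005, 0, -0.05, 0], [0, 0, 0, 0]]]}}

```text
t: 14.18
position: [0.5649, -0.0319, 0.2136]
ee_rot: [[-0.95, 0.313, 0.011], [0.313, 0.95, 0.002], [-0.01, 0.005, -1.0]]
ft_force: [-0.4, 0.4, 0.3]
finger_gap: 0.0003
gripper_force: 0.0
```

```bash
python3 st.py; python3 - <<'E'
from h import *
snap('wrist','w4'); a=cv2.imread('pics/w4.png'); cv2.imwrite('pics/v7.png',cv2.resize(a[90:330,150:470],(800,600),interpolation=3))
W,p=pts('w4'); Z=W[...,2]
Q=wj(W); 
def rect(m,name):
    k,l,st,_=cv2.connectedComponentsWithStats(m.astype(np.uint8)); b=1+st[1:,4].argmax()
    r=cv2.minAreaRect(Q[l==b][:,:2].astype(np.float32)); print(name,np.round(r[0],1),np.round(r[1],1),round(r[2],2))
dark=p.sum(-1)<200
rect((abs(Z-.0205)<.005)&(abs(Q[...,0])<90)&(abs(Q[...,1])<90),'plate')
rect((abs(Z-.036)<.006)&(abs(Q[...,0]+23)<30)&(abs(Q[...,1])<13),'bow')
rect((abs(Z-.034)<.004)&(abs(Q[...,0]+15)<60)&(abs(Q[...,1]-22)<10)&(p.sum(-1)>330),'rail')
rect((abs(Z-.028)<.0035)&(Q[...,0]>-2)&(Q[...,0]<58)&(abs(Q[...,1])<13),'blade')
rect((abs(Z-.033)<.003)&(Q[...,0]>48)&(Q[...,0]<75)&(abs(Q[...,1])<23),'stop')
plan([.439,-.2625,.15],65.1,12)
E
```

```text
14.175 [ -5.5 -36.5 213.6] [-0.5   0.23  0.34] 0.0002859584588240441 0.0
plate [ 1.3 -0.4] [149.6 160.2] 0.07
bow [-21.8   0.1] [25.7 35.2] 89.26
rail [-36.3  19.6] [13.9 76.9] 89.77
blade [28.  -0.2] [59.3 25.5] 0.71
stop [62.4 -0. ] [11.6 30.1] 1.02
t 14.225 turn 6.607816669850706 
 [[0.0038, -0.0215, 0.005, 0.55], [0.0036, -0.0215, 0.005, 0.55], [0.0034, -0.0216, 0.005, 0.55], [0.0032, -0.0216, 0.005, 0.55], [0.0029, -0.0216, 0.005, 0.55], [0.0027, -0.0216, 0.005, 0.55], [0.0025, -0.0217, 0.005, 0.55], [0.0023, -0.0217, 0.005, 0.55], [0.0021, -0.0217, 0.005, 0.55], [0.0019, -0.0217, 0.005, 0.55], [0.0017, -0.0218, 0.005, 0.55], [0.0015, -0.0218, 0.005, 0.55]]
```

View pics/v7.png

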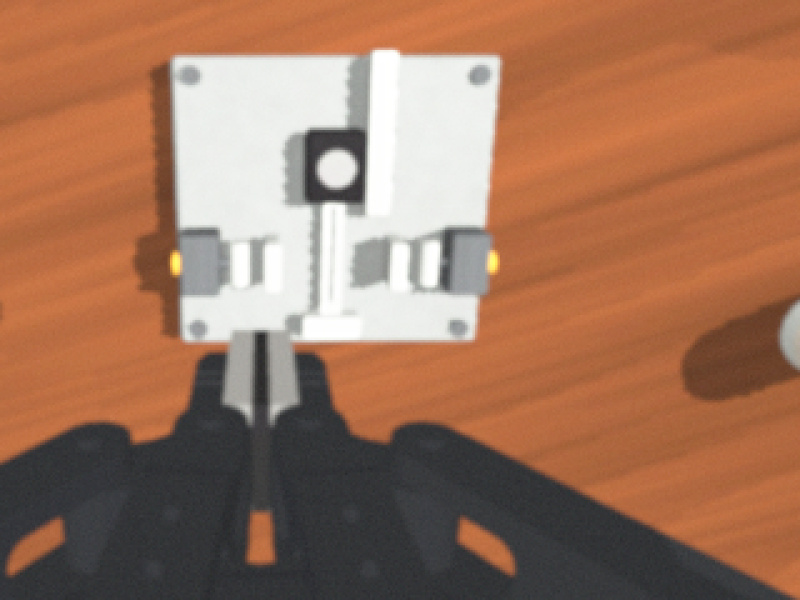

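The blank's bow lies along the rail (365) and its tip touches the stop (330,315), all square. Now I'll fetch the cover.

{"api": "apply_moves", "payload": {"targets": [[[0.0038, -0.0215, 0.005, 0.55], [0.0036, -0.0215, 0.005, 0.55], [0.0034, -0.0216, 0.005, 0.55], [0.0032, -0.0216, 0.005, 0.55], [0.0029, -0.0216, 0.005, 0.55], [0.0027, -0.0216, 0.005, 0.55], [0.0025, -0.0217, 0.005, 0.55], [0.0023, -0.0217, 0.005, 0.55], [0.0021, -0.0217, 0.005, 0.55], [0.002, -0.0217, 0.005, 0.55], [0.0017, -0.0217, 0.005, 0.55], [0.0015, -0.0217, 0.005, 0.55]]], "gripper": 60}}

```text
t: 15.72
position: [0.4373, -0.2638, 0.148]
ee_rot: [[-0.907, 0.421, 0.0], [0.421, 0.907, -0.0], [-0.0, -0.0, -1.0]]
ft_force: [-0.5, -0.8, 0.3]
finger_gap: 0.051
gripper_force: 0.0
```

```bash
python3 - <<'E'
from h import *
s=telemetry.sense(); print(s['finger_gap'],s['qd'])
plan([.4388,-.2625,.055],65.1,3)
E
```

```text
0.051028916224923865 [-0.34452106  0.05372781 -0.03937958 -0.00045272  0.09647614  0.26423335]
t 15.725 turn -0.029324104409383267 
 [[-0.0003, 0.0006, 0.031, -0.01], [-0.0003, 0.0006, 0.031, -0.01], [-0.0003, 0.0006, 0.031, -0.01]]
```

{"api": "apply_moves", "payload": {"targets": [[[0, 0, 0.03, 0], [0, 0, 0.03, 0], [0, 0, 0.02, 0], [0, 0, 0, 0]]]}}

```text
t: 16.23
position: [0.4366, -0.2629, 0.0669]
ee_rot: [[-0.907, 0.422, -0.004], [0.422, 0.907, 0.001], [0.004, -0.001, -1.0]]
ft_force: [-0.5, -0.4, 0.0]
finger_gap: 0.0512
gripper_force: 0.0
```

```bash
python3 - <<'E'
from h import *
plan([.4388,-.2625,.030],65.1,3)
s=telemetry.sense(); print(s['position'],s['qd'].round(2))
E
```

```text
t 16.225 turn -0.031969059050481974 
 [[-0.0006, 0.0004, 0.0123, -0.01], [-0.0006, 0.0004, 0.0123, -0.01], [-0.0006, 0.0004, 0.0123, -0.01]]
[ 0.4365924  -0.26286744  0.06688047] [ 0.01 -0.03  0.04  0.01 -0.01 -0.  ]
```

{"api": "apply_moves", "payload": {"targets": [[[-0.0008, 0.0005, 0.015, 0], [-0.0008, 0.0005, 0.013, 0], [-0.0004, 0, 0.0075, 0], [0, 0, 0, 0], [0, 0, 0, 0]]]}}

```text
t: 16.85
position: [0.4408, -0.2625, 0.033]
ee_rot: [[-0.907, 0.42, 0.001], [0.42, 0.907, -0.0], [-0.001, 0.0, -1.0]]
ft_force: [-0.1, 0.5, 0.0]
finger_gap: 0.0511
gripper_force: 0.0
```

{"api": "apply_moves", "payload": {"targets": [[[0, 0, 0, 0], [0, 0, 0, 0], [0, 0, 0, 0], [0, 0, 0, 0], [0, 0, 0, 0]]], "gripper": 0, "force": 100}}

```text
t: 17.48
position: [0.4408, -0.2626, 0.0335]
ee_rot: [[-0.907, 0.42, 0.001], [0.42, 0.907, -0.0], [-0.001, -0.0, -1.0]]
ft_force: [-1.1, 1.2, 6.2]
finger_gap: 0.014
gripper_force: 98.8
```

{"api": "apply_moves", "payload": {"targets": [[[0, 0, -0.005, 0], [0, 0, -0.02, 0], [0, 0, -0.03, 0], [0, 0, -0.03, 0], [0, 0, 0, 0]]]}}

```text
t: 18.1
position: [0.4419, -0.2629, 0.1199]
ee_rot: [[-0.907, 0.421, 0.005], [0.421, 0.907, -0.001], [-0.005, 0.001, -1.0]]
ft_force: [-0.0, 0.0, -0.9]
finger_gap: 0.0137
gripper_force: 98.4
```

```bash
python3 st.py; python3 - <<'E'
from h import *
plan(jw(25,0,120),YAW,11)
E
```

```text
18.1 [ -49.8 -294.4  119.9] [-0.02  0.01 -0.88] 0.013712134509724016 98.36633563041687
t 18.1 turn -6.566872096771064 
 [[-0.0037, 0.0274, -0.0, -0.6], [-0.004, 0.0273, -0.0, -0.6], [-0.0043, 0.0273, -0.0, -0.6], [-0.0046, 0.0272, -0.0, -0.6], [-0.0048, 0.0272, -0.0, -0.6], [-0.0051, 0.0271, -0.0, -0.6], [-0.0054, 0.0271, -0.0, -0.6], [-0.0057, 0.027, -0.0, -0.6], [-0.006, 0.027, -0.0, -0.6], [-0.0062, 0.0269, -0.0, -0.6], [-0.0065, 0.0268, -0.0, -0.6]]
```

Held, at about 0.9 N (90 g).

{"api": "apply_moves", "payload": {"targets": [[[-0.0037, 0.0274, 0, -0.6], [-0.004, 0.0273, 0, -0.6], [-0.0043, 0.0273, 0, -0.6], [-0.0046, 0.0272, 0, -0.6], [-0.0048, 0.0272, 0, -0.6], [-0.0051, 0.0271, 0, -0.6], [-0.0054, 0.0271, 0, -0.6], [-0.0057, 0.027, 0, -0.6], [-0.006, 0.027, 0, -0.6], [-0.0062, 0.0269, 0, -0.6], [-0.0065, 0.0268, 0, -0.6], [0, 0, 0, 0]]]}}

```text
t: 19.6
position: [0.6053, -0.0045, 0.1175]
ee_rot: [[-0.95, 0.311, 0.0], [0.311, 0.95, 0.0], [-0.0, 0.0, -1.0]]
ft_force: [-0.6, -0.3, -0.6]
finger_gap: 0.014
gripper_force: 98.3
```

{"api": "apply_moves", "payload": {"targets": [[[0, 0, 0, 0], [0, 0, 0, 0]]]}}

```text
t: 19.85
position: [0.6035, -0.007, 0.1178]
ee_rot: [[-0.949, 0.314, -0.0], [0.314, 0.949, -0.0], [0.0, -0.0, -1.0]]
ft_force: [-0.4, -1.4, -2.3]
finger_gap: 0.0137
gripper_force: 98.3
```

```bash
python3 st.py; python3 - <<'E'
from h import *
snap('scene','s3');snap('side','d3')
a=cv2.imread('pics/s3.png')[140:250,195:315];b=cv2.imread('pics/d3.png')[140:250,195:315]
cv2.imwrite('pics/v8.png',np.hstack([cv2.resize(x,(400,367),interpolation=3) for x in(a,b)]))
for n in('s3','d3'):
    W,p=pts(n); Q=wj(W); zf=telemetry.sense()['position'][2]*1000-33.4+27
    m=(abs(Q[...,2]-zf)<4)&(abs(Q[...,0]-25)<40)&(abs(Q[...,1])<60)&(p.sum(-1)>330)
    k,l,st,_=cv2.connectedComponentsWithStats(m.astype(np.uint8))
    for b in range(1,k):
        if st[b,4]<15: continue
        P=Q[l==b]; r=cv2.minAreaRect(P[:,:2].astype(np.float32)); print(n,st[b,4],np.round(r[0],1),np.round(r[1],1),round(r[2],1),np.median(P[:,2]).round(1),zf)
        print(P.min(0).round(1),P.max(0).round(1))
E
```

```text
19.85 [ 23.3  -0.7 117.8] [ 0.03 -1.45 -2.29] 0.013698696321457617 98.33899140357971
s3 483 [21.9 -1.8] [96.  45.4] 89.5 111.9 111.5678106483773
[ -1.1 -49.7 107.7] [ 44.6  46.1 115.4]
d3 326 [21.  -3.5] [44.  97.3] 0.2 110.7 111.5678106483773
[ -1.  -52.2 107.6] [ 43.1  45.2 114.4]
```

View pics/v8.png

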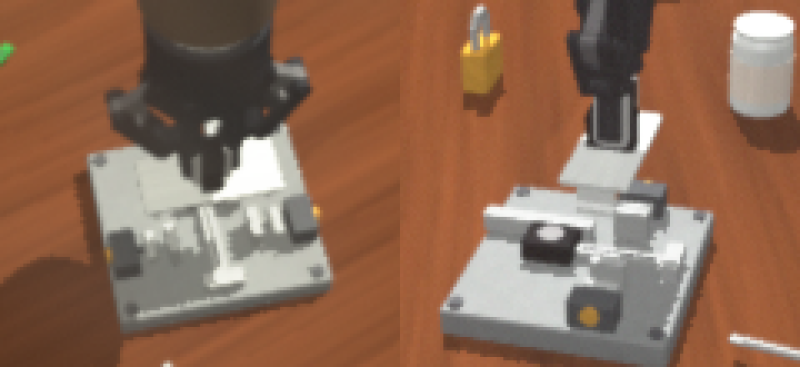

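The cover hangs level above the fixture, lined up in yaw, about 3 mm short in x and 1–2 mm in y. I'll correct that and lower it.

{"api": "apply_moves", "payload": {"targets": [[[-0.0017, 0.0007, 0, 0], [-0.0017, 0.0006, 0, 0], [0, 0, 0.01, 0], [0, 0, 0.012, 0], [0, 0, 0.01, 0], [0, 0, 0.006, 0], [0, 0, 0.004, 0], [0, 0, 0.003, 0], [0, 0, 0.002, 0], [0, 0, 0, 0]]]}}

```text
t: 21.2
position: [0.6076, -0.0064, 0.0709]
ee_rot: [[-0.95, 0.314, 0.0], [0.314, 0.95, 0.0], [-0.0, 0.0, -1.0]]
ft_force: [-0.1, 1.0, -1.4]
finger_gap: 0.0137
gripper_force: 98.3
```

```bash
python3 st.py; python3 - <<'E'
from h import *
snap('scene','s4');snap('side','d4')
for n in('s4','d4'):
    W,p=pts(n); Q=wj(W); zf=telemetry.sense()['position'][2]*1000-33.4+27
    m=(abs(Q[...,2]-zf)<4)&(abs(Q[...,0]-25)<40)&(abs(Q[...,1])<60)&(p.sum(-1)>330)
    k,l,st,_=cv2.connectedComponentsWithStats(m.astype(np.uint8)); b=1+st[1:,4].argmax()
    P=Q[l==b]; r=cv2.minAreaRect(P[:,:2].astype(np.float32)); print(n,st[b,4],np.round(r[0],1),np.round(r[1],1),round(r[2],1),np.median(P[:,2]).round(1),zf)
    m=(abs(Q[...,2]-40)<4)&(abs(Q[...,0]-25)<25)&(abs(Q[...,1])>50)&(abs(Q[...,1])<85)
    k,l,st,_=cv2.connectedComponentsWithStats(m.astype(np.uint8))
    for b in range(1,k):
        if st[b,4]>15: P=Q[l==b]; r=cv2.minAreaRect(P[:,:2].astype(np.float32)); print(' housing',np.round(r[0],1),np.round(r[1],1))
a=cv2.imread('pics/s4.png')[140:250,195:315];b=cv2.imread('pics/d4.png')[140:250,195:315]
cv2.imwrite('pics/v9.png',np.hstack([cv2.resize(x,(400,367),interpolation=3) for x in(a,b)]))
E
```

```text
21.2 [27.   1.2 70.9] [-0.39  0.96 -1.39] 0.013701197016597767 98.31651449203491
s4 439 [25.1  0.2] [95.9 45.1] 88.8 65.0 64.63564756573865
 housing [26.6 67.5] [34.3 24.1]
 housing [ 25.5 -64.8] [32.7 29.7]
d4 329 [24.9 -1.8] [43.5 98.3] 0.2 64.0 64.63564756573865
 housing [ 26.1 -66.3] [31.5 28.7]
```

View pics/v9.png

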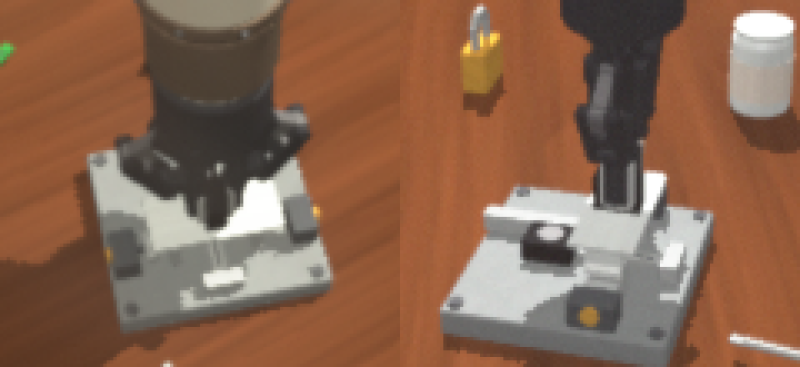

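The legs straddle the blocks: the feet are about 6 mm below the block tops, there is no vertical force, and the cover is centred. Now I'll press.

{"api": "apply_moves", "payload": {"targets": [[[0, 0, 0.002, 0], [0, 0, 0.002, 0], [0, 0, 0.002, 0], [0, 0, 0.0015, 0], [0, 0, 0.0015, 0], [0, 0, 0.001, 0], [0, 0, 0.001, 0], [0, 0, 0.001, 0], [0, 0, 0, 0]]]}}

```text
t: 22.42
position: [0.6092, -0.0066, 0.0604]
ee_rot: [[-0.95, 0.313, 0.004], [0.313, 0.95, -0.0], [-0.004, 0.001, -1.0]]
ft_force: [1.5, -1.8, 2.2]
finger_gap: 0.0133
gripper_force: 98.7
```

```bash
python3 st.py
```

```text
22.425 [28.6  1.5 60.4] [ 1.95 -1.27  2.22] 0.013270485606468967 98.65409016609192
```

{"api": "apply_moves", "payload": {"targets": [[[0, 0, 0.001, 0], [0, 0, 0.001, 0], [0, 0, 0.001, 0], [0, 0, 0, 0]]]}}

```text
t: 22.92
position: [0.6073, -0.0063, 0.0555]
ee_rot: [[-0.95, 0.313, -0.001], [0.313, 0.95, -0.0], [0.001, -0.001, -1.0]]
ft_force: [-0.5, -0.2, 0.4]
finger_gap: 0.0138
gripper_force: 98.3
```

```bash
python3 st.py
```

```text
22.925 [26.7  1.1 55.5] [-0.42 -0.3   0.43] 0.013848328576463238 98.2533609867096
```

The force dropped, so it has snapped. Now I'll seat it fully and press firmly.

{"api": "apply_moves", "payload": {"targets": [[[0, 0, 0.001, 0], [0, 0, 0.001, 0], [0, 0, 0.001, 0], [0, 0, 0, 0], [0, 0, 0, 0]]]}}

```text
t: 23.55
position: [0.6077, -0.0063, 0.0545]
ee_rot: [[-0.95, 0.313, 0.001], [0.313, 0.95, -0.0], [-0.001, 0.0, -1.0]]
ft_force: [-3.3, 1.1, 7.9]
finger_gap: 0.0138
gripper_force: 99.6
```

```bash
python3 st.py
```

```text
23.55 [27.   1.3 54.5] [-3.46 -0.02  7.94] 0.01377710730402296 99.58880424499512
```

{"api": "apply_moves", "payload": {"targets": [[[0, 0, 0.001, 0], [0, 0, 0.001, 0], [0, 0, 0.001, 0], [0, 0, 0, 0], [0, 0, 0, 0]]]}}

```text
t: 24.18
position: [0.6077, -0.0063, 0.0544]
ee_rot: [[-0.95, 0.312, 0.001], [0.312, 0.95, -0.001], [-0.001, -0.0, -1.0]]
ft_force: [-8.0, 1.1, 21.2]
finger_gap: 0.0139
gripper_force: 101.6
```

```bash
python3 st.py; python3 - <<'E'
from h import *
snap('scene','s5');snap('side','d5')
for n in('s5','d5'):
    W,p=pts(n); Q=wj(W)
    m=(abs(Q[...,2]-48)<4)&(abs(Q[...,0]-25)<40)&(abs(Q[...,1])<60)&(p.sum(-1)>330)
    k,l,st,_=cv2.connectedComponentsWithStats(m.astype(np.uint8)); b=1+st[1:,4].argmax()
    P=Q[l==b]; r=cv2.minAreaRect(P[:,:2].astype(np.float32)); print(n,np.round(r[0],1),np.round(r[1],1),round(r[2],1),np.median(P[:,2]).round(1))
    c=np.linalg.lstsq(np.c_[P[:,:2],np.ones(len(P))],P[:,2],rcond=None)[0]; print('tilt',c.round(3))
a=cv2.imread('pics/s5.png')[150:250,205:315];b=cv2.imread('pics/d5.png')[150:250,195:305]
cv2.imwrite('pics/v10.png',np.hstack([cv2.resize(x,(400,364),interpolation=3) for x in(a,b)]))
E
```

```text
24.175 [27.1  1.3 54.4] [-7.95 -1.46 21.21] 0.013867356505862006 101.55979871749878
s5 [26.5  0.2] [96.5 43.3] 87.7 48.8
tilt [-1.0000e-02 -1.0000e-03  4.8996e+01]
d5 [24.5 -2.5] [97.4 43.9] 89.7 47.5
tilt [-6.000e-03  3.000e-03  4.761e+01]
```

View pics/v10.png

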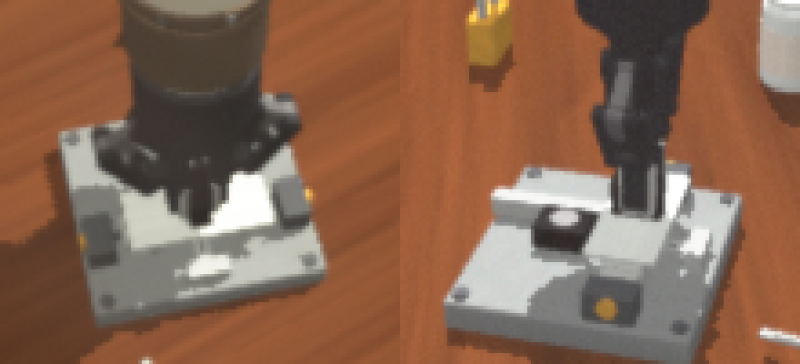

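The flange lies flat with its top at 48 mm, the home height, at 21 N of press, with the bow still at the rail. I'll ease the 8 N sideways load and check the blank once more.

{"api": "apply_moves", "payload": {"targets": [[[0.0006, 0, 0, 0], [0.0006, 0, 0.0003, 0], [0, 0, 0.0003, 0], [0, 0, 0, 0], [0, 0, 0, 0]]]}}

```text
t: 24.9
position: [0.6077, -0.0063, 0.0544]
ee_rot: [[-0.95, 0.312, 0.004], [0.312, 0.95, -0.001], [-0.004, 0.0, -1.0]]
ft_force: [-7.2, -0.6, 21.5]
finger_gap: 0.0136
gripper_force: 101.6
```

```bash
python3 st.py; python3 - <<'E'
from h import *
for n in('d1','d4','d5'):
    W,p=pts(n); Q=wj(W); m=(abs(Q[...,2]-35)<4)&(Q[...,0]>-75)&(Q[...,0]<-2)&(Q[...,1]>-30)&(Q[...,1]<13)&(p.sum(-1)<200)
    k,l,st,_=cv2.connectedComponentsWithStats(m.astype(np.uint8)); b=1+st[1:,4].argmax(); P=Q[l==b]
    print(n,st[b,4],P.min(0).round(1),P.max(0).round(1))
E
```

```text
24.9 [27.1  1.3 54.4] [-6.69 -2.86 21.49] 0.01363345897333375 101.57668232917786
d1 55 [-55.8 -24.4  31.1] [-23.3   2.5  36.5]
d4 33 [-37.4 -17.7  31.5] [ -4.8 -11.3  37. ]
d5 50 [-36.6 -18.5  31.1] [-4.8  8.  36.5]
```

```bash
python3 -c "
from cell import robot
print(robot.hand_in())"
```

```text
the job is handed in; nothing more can be done
None
```

The job is handed in at about 25 s: the blank lies square against the rail and tip stop, and the cover is snapped fully home with the arm still pressing it down at about 21 N; the padlock, tin and screwdriver were not touched.

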